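# Set the sprung radius gauge at the pottery bat

## Task

Get the radius gauge on the plaster bat ready for the next bowl: first slide the transport lock grip all the way across to its other end stop to free the rod, then pull the sprung pointer rod out until its pointer lines up with the fin of the clip on the scale bar. Finish while still holding the rod steady there with the fingers against its spring, the lock still at that stop; do not let go, and leave the bowl, jar and brush undisturbed.

Things in the scene. Friction and masses are not known exactly. Their poses are not given: they have to be found in the camera images.
- gauge: Fixed radius gauge: aluminium housing 84 x 150 mm, top 45 mm above the table, lying behind (-y of) this origin, which is on the table under the middle of the housing's end face where the rod comes out. Own +y axis: the direction in which the rod pulls out, level, over a round plaster bat (220 mm across, 14 mm high, centred 128 mm along +y). Own -x axis: the direction in which the lock grip slides to free the rod. A scale bar runs along y, 85 mm to +x, top 24 mm high
- lock_grip (a point): Middle of the transport lock grip, an upright black block on top of the housing, 16 mm along gauge x, 24 mm along gauge y, from 51 to 94 mm high; this point is 76 mm above the table. It slides between two end stops on low guide rails, the highest 53 mm high
- lock (a joint): Travel of the lock in m: starts near 0 (rod locked), grows as the grip slides along the gauge's -x, end stop at 0.040 (rod free). About 2 N of friction; it stays where it is left. Until it is nearly at the end the rod cannot be pulled more than about 3 mm
- rod_grip (a point): Point on the axis of the rod's grip, an upright black round post 18 mm in diameter from 41 to 105 mm high on the outer end of the rod; this point is 82 mm above the table. It moves with the rod
- rod (a joint): Extension of the rod in m: 0 fully in, grows as the rod is pulled along the gauge's +y, hard stop at 0.110. An inner spring pulls it back with 4.2 N at 0 plus 60 N per m, and it snaps back in if let go
- pointer_tip (a point): Tip of the thin steel pointer, a level arm fixed to the rod that reaches 83 mm to the gauge's +x from the grip post's axis, at 32 mm height. It moves with the rod
- marker (a point): The length mark: thin upright steel fin (3 mm along gauge y, top 51 mm high) of the clip fixed on the scale bar; this point is on the fin's centre plane at the pointer's height. Its axes are parallel to the gauge's. The pointer is at the mark when pointer tip and this point have the same gauge y; this takes 45 to 85 mm of extension
- bowl: Bystander: loose terracotta bowl, 120 mm across, 55 mm high, origin under its centre
- jar: Bystander: loose grey jar with white lid, 64 mm in diameter, 75 mm high, origin under its centre
- brush: Bystander: loose brush lying on the table on the robot's side of the gauge, less than 35 mm high, origin under its middle

How it is judged:
By the outcome, as a careful person would: the job done as asked, in the order asked, and still so for the second after the job is handed in, while the arm keeps its last pose, push and grip.
It also fails if it takes over 45 s, if anything falls off the work surface, if the arm or the gripper's body presses on something with over 40 N, if the wrist force passes 120 N, or if a joint passes its speed limit or range.

## Robot

A 6-joint arm with a two-finger parallel gripper is mounted at the origin on the work surface. World frame = base frame: x ahead of the robot, y to its left, z up, the work surface at z = 0. Lengths are in m, angles in rad, forces in N, time in s.
With the tool pointing down it reaches from about 0.325 to 0.875 m from the base axis. Payload 4.4 kg.
Tool frame: the origin (TCP) lies midway between the tips of the shut fingers; the grasp point (between the pads) lies 19 mm behind it; z points along the fingers, y is the line along which they close (so a half turn about z gives the same grasp; the last joint's range is limited). The gripper opens to 85 mm and grips with 20 to 120 N. Pads are 22 mm wide; open, the fingers measure 114 mm over their backs; the gripper's body (76 mm by 85 mm) begins 54 mm behind the grasp point. The pads swing forward as they close: fully open they stand 13 mm farther back than shut.
Start: joints at [1.042, 0.207, 1.542, -0, 1.393, -0.15], TCP at [0.213, 0.534, 0.231] pointing down, gripper open.
Joint ranges: [-2.73, 2.73], [-0.86, 2.22], [0.23, 2.46], [-1.11, 4.25], [0.08, 2.63], [-2.82, 2.82]. Speed limits (rad/s): [2.79, 2.79, 3.14, 3.14, 3.14, 3.14].

## Interface

Orientations are given as a unit quaternion [x, y, z, w].
In Python, from rig import robot, vision, search_frame, outline_of gives the robot as it stands.
- The arm moves only by the shell command python3 -m creep 'ROWS' [FORCE]. ROWS is JSON, a list of rows, each a list of 5 numbers: the shift along the tool's x, y, z in cm, then the turn about the tool's z in degrees, then the opening, from 0 (shut) to 1 (fully open). A call has 1 to 20 rows; each row is the pose to reach, as a shift and turn from the pose commanded when the call began, along the tool's axes at that moment; what a row does not reach only later rows make up. A row lasts 1/12 s, in which the tool goes at most 41.7 mm and 7.16 degrees, less where a joint would pass 70% of its speed; a pose out of reach is approached as far as the arm can. A call with a gripper value outside its range is refused whole. The fingers move at their own pace and stop on an object; FORCE is the grip in N (left out, the last holds). Time passes only in rows, so rows that repeat a pose let the fingers close. It gives the time, the measured TCP pose, the force, the opening and the grip force at its end, in the units of the state.
- robot.state(): the state, without advancing time (a new reading comes with each control period).
- vision.snapshot(name): name is "scene" or "top" or "wrist"; returns a dict with "img" (480x640x3 uint8, red, green, blue), "range_z" (480x640 float32, m along the optical axis (not along the pixel's ray), 0 where there is no reading), "fov_y" (degrees; the focal length in pixels is half the picture's height over the tangent of half this angle, whatever the lens; pixels are square), "cx", "cy" (the principal point, pixels), "R" (3x3) and "t" (3): a world point X has camera coordinates R X + t; the wrist camera has in their place "hand_eye" (4x4, takes a point from camera to tool coordinates, whose origin is the TCP and whose axes are the flange's). Camera axes: x right, y down, z forward; pixel columns grow to the right and rows downward; lengths in m; the calibration is good to about 2 mm. A picture is of the moment at which its call begins: read the wrist's pose just before it.
- robot.hand_in(): hands the job in; it is judged then, once.
Trained networks look in a picture, given as the dict that the camera call returned (one of the last four; its "shot" number tells which), for a name from the list of things; names that differ only in an ending like _2 or _b are one class to them, and where a whole thing is asked for, a point or a joint stands for the part that bears it (a point fixed in the world has none). Each returns a list of dicts, best first, with "conf" (0 to 1); they miss things now and then, are a little off and sometimes report something else, mostly with a low value. They report only what shows in the picture. A call takes as long as a camera call.
- search_frame(picture, target): "centre" ([column, row] in pixels, amid what is visible of it).
- outline_of(picture, target): "pixels" (480x640 bool, what is visible of it) and "centre" ([column, row] in pixels, amid what is visible of it).
The state is a dict: "clock": time; "joints": joint angles; "dq": joint speeds; "joint_efforts": joint torques, N m; "eef_pos": TCP position; "tcp_rot": TCP orientation; "wrist_force": force on the tool from outside, world axes, zero at the start; "moment": the same for the moment, N m; "width": opening from 0.0 (shut) to 1.0 (fully open); "grasp_force": force on a finger pad.
Only numpy, scipy, OpenCV 4.12 (cv2) and the standard library are available. Lean on these libraries where they do the work, as an engineer would, in place of code of your own. Each camera call takes 0.05 s, during which the arm holds its last target. There are 200 camera calls.

## Working session

There is one attempt and no reset: what is moved stays moved. The work goes in short steps, Python scripts to look and compute and a shell command to move; the robot and the scene stay as the last step left them, time stands still between calls to the robot, and variables do not carry over. Pictures are saved under pics/ and viewed, at most 10 in all, crops included, and the job is handed in when it is done.

```bash
mkdir -p pics
cat > h.py <<'E'
import numpy as np,cv2
from rig import robot,vision,search_frame,outline_of
from scipy.spatial.transform import Rotation as Ro
def cam(p):
    f=240/np.tan(np.radians(p["fov_y"])/2)
    if "R" in p: R=np.array(p["R"]);t=np.array(p["t"])
    else:
        s=p["st"];T=np.eye(4);T[:3,:3]=Ro.from_quat(s["tcp_rot"]).as_matrix();T[:3,3]=s["eef_pos"]
        M=np.linalg.inv(T@np.array(p["hand_eye"]));R=M[:3,:3];t=M[:3,3]
    return f,R,t
def shot(n):
    s=robot.state();p=vision.snapshot(n)
    if n=="wrist": p["st"]=s
    return p
def ray(p,px):
    f,R,t=cam(p);d=R.T@np.array([(px[0]-p["cx"])/f,(px[1]-p["cy"])/f,1.]);return -R.T@t,d
def at_z(p,px,z):
    o,d=ray(p,px);return o+d*(z-o[2])/d[2]
def cloud(p):
    f,R,t=cam(p);v,u=np.mgrid[:480,:640];z=p["range_z"]
    c=np.stack([(u-p["cx"])/f*z,(v-p["cy"])/f*z,z],-1)
    return (c-t)@R
def save(p,n): cv2.imwrite("pics/"+n,cv2.cvtColor(p["img"],cv2.COLOR_RGB2BGR))
E
cat > a.py <<'E'
from h import *
print(robot.state())
for n in ["top","scene"]:
    p=shot(n);save(p,n+"1.png");C=cloud(p)
    print(n,cam(p)[0],ray(p,(320,240)))
    for g in ["gauge","lock_grip","rod_grip","pointer_tip","marker","bowl","jar","brush"]:
        for r in outline_of(p,g)[:2]:
            m=r["pixels"]&(p["range_z"]>0);q=C[m]
            print(g,round(r["conf"],2),np.round(r["centre"]),m.sum(),np.round(np.median(q,0),3) if len(q) else "",np.round(np.percentile(q,[3,97],0),3).tolist() if len(q) else "")
        print("  s",[(round(r["conf"],2),np.round(r["centre"],1).tolist()) for r in search_frame(p,g)[:2]])
E
python3 a.py
```

```text
{'clock': 0.0, 'joints': array([ 1.04148254e+00,  2.07471208e-01,  1.54297539e+00,  5.72882357e-05,
        1.39345762e+00, -1.50479352e-01]), 'dq': array([-1.85337701e-04, -7.47576926e-04, -1.25255546e-05,  6.33290892e-04,
       -2.73356103e-05, -8.00466198e-04]), 'joint_efforts': array([ 1.64456476e-03, -3.83023310e+01, -2.91601896e+01,  3.32579980e-06,
        1.02240779e-02, -1.30463175e-05]), 'eef_pos': array([0.21225526, 0.53358049, 0.2300865 ]), 'tcp_rot': array([ 1.88291437e-01,  9.82112518e-01, -1.08026146e-03, -4.11902212e-04]), 'wrist_force': array([-0.70193633,  0.29478728,  0.097179  ]), 'moment': array([ 0.03230998, -0.02598531,  0.03003417]), 'grasp_force': 0.0, 'width': 1.0012404510908324}
top 566.5608473666794 (array([0.46971328, 0.03318825, 0.94003551]), array([ 0.09125682,  0.01755668, -0.99579208]))
gauge 0.6 [413. 345.] 2307 [ 0.386 -0.095  0.02 ] [[0.319, -0.124, 0.015], [0.494, -0.068, 0.024]]
gauge 0.55 [296. 264.] 21455 [0.514 0.087 0.016] [[0.39, -0.112, 0.009], [0.608, 0.221, 0.052]]
  s [(0.3, [372.7, 228.8])]
lock_grip 0.61 [371. 231.] 393 [ 0.564 -0.032
[... 1313 characters left out ...]
41] [[0.485, 0.026, 0.01], [0.577, 0.078, 0.106]]
  s [(0.97, [339.2, 243.5])]
pointer_tip 0.64 [342. 243.] 737 [0.525 0.056 0.043] [[0.512, 0.029, 0.026], [0.576, 0.077, 0.106]]
  s [(0.65, [342.4, 242.6])]
marker 0.69 [379. 307.] 192 [0.567 0.163 0.028] [[0.552, 0.152, 0.018], [0.575, 0.17, 0.051]]
  s [(0.72, [382.5, 304.0])]
  s [(0.79, [214.6, 311.4])]
jar 0.64 [432. 365.] 2705 [0.609 0.269 0.074] [[0.571, 0.24, 0.003], [0.626, 0.295, 0.077]]
jar 0.33 [340. 243.] 738 [0.525 0.056 0.044] [[0.512, 0.031, 0.027], [0.573, 0.076, 0.106]]
  s [(0.79, [431.8, 358.7])]
brush 0.74 [324. 176.] 1279 [ 0.395 -0.092  0.018] [[0.319, -0.123, 0.001], [0.487, -0.068, 0.022]]
  s [(0.6, [324.8, 174.3])]
```

View pics/top1.png

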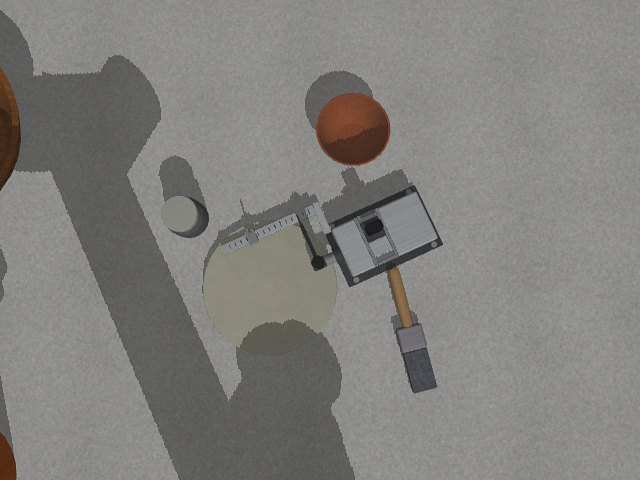

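View pics/scene1.png

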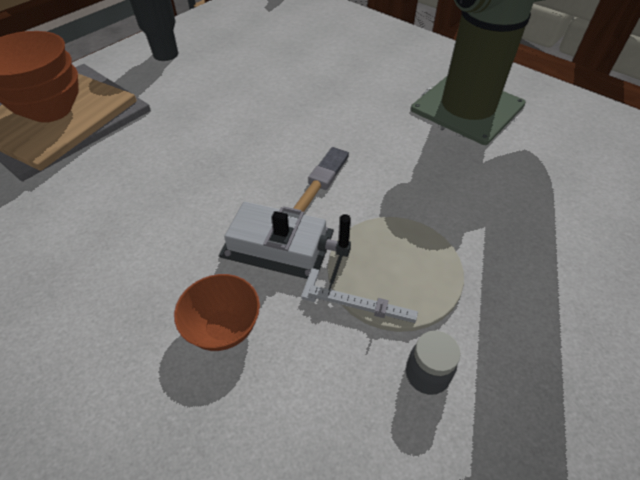

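The top view shows the lock grip at about (373,226), the rod post at (318,262), the clip at (251,237) on the scale bar, and the brush at (413,345). The scene view agrees: the gauge +y points left and slightly towards the robot in the top view. Next I fit the gauge angle and the tops of the two grips.

```bash
cat > b.py <<'E'
from h import *
s=robot.state();print("tool x,y:",np.round(Ro.from_quat(s["tcp_rot"]).as_matrix()[:,:2].T,3).tolist())
for n in ["top","scene"]:
    p=shot(n);C=cloud(p);r=np.array([.564,-.032])
    near=np.linalg.norm(C[...,:2]-r,axis=-1)<.12
    m=near&(C[...,2]>.041)&(C[...,2]<.049)
    c=cv2.minAreaRect(C[m][:,:2].astype(np.float32)*1000)
    print(n,"housing",m.sum(),c,np.round(cv2.boxPoints(c)).tolist())
    for k,r,lo,hi in[("lock",(.57,-.032),.088,.1),("rod",(.523,.054),.098,.112),("fin",(.561,.161),.043,.058)]:
        m=(np.linalg.norm(C[...,:2]-np.array(r),axis=-1)<.035)&(C[...,2]>lo)&(C[...,2]<hi)
        q=C[m];print(k,m.sum(),np.round((q.min(0)+q.max(0))/2,4),np.round(q.mean(0),4),np.round(np.ptp(q,axis=0),3))
E
python3 b.py
```

```text
tool x,y: [[-0.929, 0.37, 0.0], [0.37, 0.929, -0.0]]
top housing 4107 ((590.8302612304688, -12.473190307617188), (169.254150390625, 201.07579040527344), 23.891496658325195) [[473.0, 45.0], [554.0, -139.0], [709.0, -70.0], [627.0, 114.0]]
lock 171 [ 0.5678 -0.0341  0.0934] [ 0.5675 -0.0336  0.0947] [0.021 0.026 0.011]
rod 114 [0.5154 0.0518 0.1048] [0.5155 0.052  0.1062] [0.018 0.016 0.01 ]
fin 11 [0.5685 0.1642 0.0498] [0.5682 0.1642 0.051 ] [0.006 0.003 0.009]
scene housing 3074 ((592.5732421875, -13.055023193359375), (170.13670349121094, 199.4797821044922), 23.808822631835938) [[474.0, 44.0], [555.0, -139.0], [711.0, -70.0], [630.0, 113.0]]
lock 146 [ 0.5696 -0.034   0.0921] [ 0.5708 -0.0333  0.0931] [0.023 0.025 0.007]
rod 117 [0.518  0.0518 0.1028] [0.5189 0.0526 0.1039] [0.017 0.016 0.009]
fin 13 [0.5705 0.1635 0.0487] [0.571  0.1638 0.0497] [0.005 0.005 0.008]
```

```bash
python3 -m creep '[[-8,-6,0,-7,1],[-16,-12,0,-14,1],[-24,-18,0,-21,1],[-32,-24,0,-28,1],[-40,-30,0,-35,1],[-54.1,-39.5,0,-45.5,1],[-54.1,-39.5,0,-45.5,1],[-54.1,-39.5,0,-45.5,1],[-54.1,-39.5,0,-45.5,1],[-54.1,-39.5,0,-45.5,1],[-54.1,-39.5,0,-45.5,1],[-54.1,-39.5,0,-45.5,1],[-54.1,-39.5,0,-45.5,1],[-54.1,-39.5,0,-45.5,1],[-54.1,-39.5,0,-45.5,1],[-54.1,-39.5,0,-45.5,1],[-54.1,-39.5,0,-45.5,1],[-54.1,-39.5,0,-45.5,1],[-54.1,-39.5,0,-45.5,1],[-54.1,-39.5,0,-45.5,1]]' 60
cat > c.py <<'E'
from h import *
p=shot("wrist");s=p["st"];M=Ro.from_quat(s["tcp_rot"]).as_matrix();save(p,"w1.png");C=cloud(p)
print(s["eef_pos"],s["joints"],"tool x,y:",np.round(M[:,:2].T,3).tolist())
m=(C[...,2]>.041)&(C[...,2]<.049)&(np.linalg.norm(C[...,:2]-[.564,-.032],axis=-1)<.1)
k=cv2.morphologyEx(m.astype(np.uint8),cv2.MORPH_OPEN,np.ones((9,9)))>0
c=cv2.minAreaRect(C[k][:,:2].astype(np.float32)*1000);print("housing",m.sum(),c)
for k,r,lo,hi in[("lock",(.57,-.032),.088,.1),("rod",(.517,.052),.098,.112),("fin",(.57,.163),.04,.058)]:
    m=(np.linalg.norm(C[...,:2]-np.array(r),axis=-1)<.035)&(C[...,2]>lo)&(C[...,2]<hi)
    q=C[m]
    if len(q): print(k,len(q),np.round((q.min(0)+q.max(0))/2,4),cv2.minAreaRect(q[:,:2].astype(np.float32)*1000))
E
python3 c.py
```

```text
clock: 3.47
eef_pos: [0.5687, -0.0324, 0.2309]
tcp_rot: [-0.206, 0.979, 0.001, -0.0]
wrist_force: [-0.5, 0.0, 0.1]
width: 0.996
grasp_force: 0.0
[ 0.56871369 -0.03242154  0.23093788] [-2.09187350e-01  1.96355215e-01  1.55443346e+00  6.01973837e-04
  1.39207965e+00 -2.19506957e+00] tool x,y: [[-0.915, -0.403, 0.001], [-0.403, 0.915, 0.001]]
housing 11792 ((561.5865478515625, -48.74517822265625), (82.911376953125, 162.93223571777344), 23.750852584838867)
lock 561 [ 0.5702 -0.0354  0.0928] ((570.1563110351562, -35.33393859863281), (15.893452644348145, 23.14866828918457), 24.02455711364746)
rod 450 [0.518  0.0502 0.1029] ((517.9660034179688, 50.223567962646484), (17.31370735168457, 17.032758712768555), 71.5845718383789)
fin 64 [0.5711 0.1627 0.0461] ((571.0894775390625, 162.51394653320312), (6.648651599884033, 4.108173847198486), 15.505577087402344)
```

View pics/w1.png

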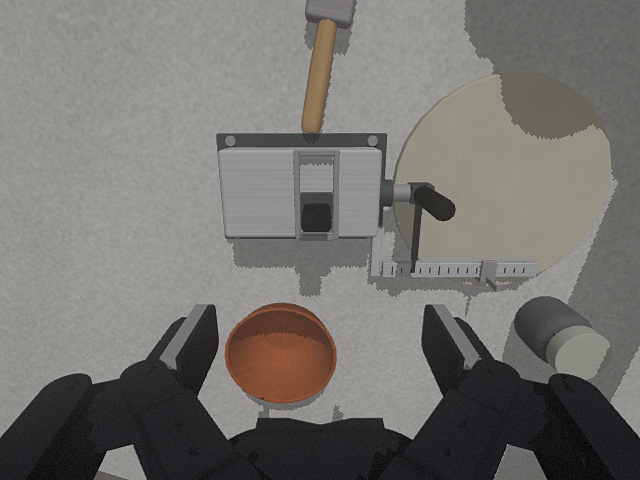

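The wrist view shows the lock grip at (316,215), the rod post top at (440,205) and the fin at (488,275). Tool x is gauge -x and tool y is gauge +y. I'll descend on the lock grip and grasp it.

```bash
python3 -m creep '[[0,-0.26,4,0,1],[0,-0.26,8,0,1],[0,-0.26,12,0,1],[0,-0.26,14.5,0,1],[0,-0.26,16.5,0,1],[0,-0.26,16.7,0,1],[0,-0.26,16.7,0,1],[0,-0.26,16.7,0,0],[0,-0.26,16.7,0,0],[0,-0.26,16.7,0,0],[0,-0.26,16.7,0,0],[0,-0.26,16.7,0,0],[0,-0.26,16.7,0,0],[0,-0.26,16.7,0,0],[0,-0.26,16.7,0,0],[0,-0.26,16.7,0,0],[0,-0.26,16.7,0,0]]' 40
```

```text
clock: 4.93
eef_pos: [0.5709, -0.0349, 0.0656]
tcp_rot: [-0.206, 0.979, 0.0, 0.001]
wrist_force: [-2.4, 2.4, 5.5]
width: 0.274
grasp_force: 42.1
```

```bash
python3 -m creep '[[0.5,0,0,0,0],[1,0,0,0,0],[1.5,0,0,0,0],[2,0,0,0,0],[2.5,0,0,0,0],[3,0,0,0,0],[3.4,0,0,0,0],[3.7,0,0,0,0],[3.9,0,0,0,0],[4,0,0,0,0],[4.1,0,0,0,0],[4.2,0,0,0,0],[4.2,0,0,0,0]]'
```

```text
clock: 6.02
eef_pos: [0.5397, -0.0487, 0.066]
tcp_rot: [-0.205, 0.979, 0.001, 0.01]
wrist_force: [21.2, 15.3, -8.6]
width: 0.272
grasp_force: 40.1
```

```bash
python3 -m creep '[[-0.5,0,0,0,0],[-0.5,0,0,0,0],[-0.5,0,0,0,0.0]]'
cat > d.py <<'E'
from h import *
for n in ["scene","wrist"]:
    p=shot(n);C=cloud(p);save(p,n+"2.png");
    for r in outline_of(p,"lock_grip")[:1]:
        m=r["pixels"];q=C[m];print(n,r["conf"],r["centre"],np.round(np.percentile(q,[3,50,97],0),3).tolist())
save0=cv2.imread("pics/scene2.png")[130:330,180:420];cv2.imwrite("pics/sc2.png",cv2.resize(save0,None,fx=3,fy=3)[:600])
E
python3 d.py
```

```text
clock: 6.27
eef_pos: [0.5401, -0.0485, 0.0658]
tcp_rot: [-0.206, 0.979, 0.0, 0.004]
wrist_force: [8.8, 7.8, 0.6]
width: 0.278
grasp_force: 41.5
scene 0.84 [284.0, 213.3] [[0.534, -0.059, 0.049], [0.546, -0.046, 0.067], [0.557, -0.032, 0.095]]
wrist 0.56 [318.5, 304.7] [[0.519, -0.063, 0.044], [0.534, -0.052, 0.081], [0.546, -0.04, 0.095]]
```

View pics/sc2.png

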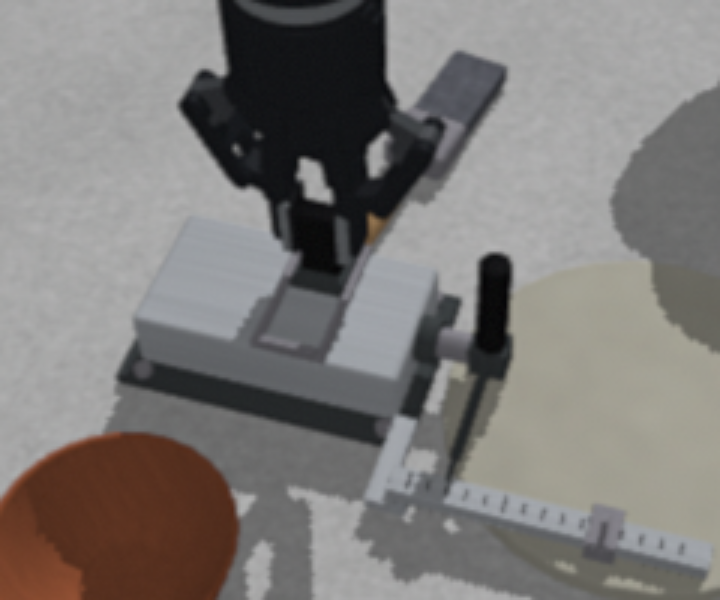

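View pics/wrist2.png

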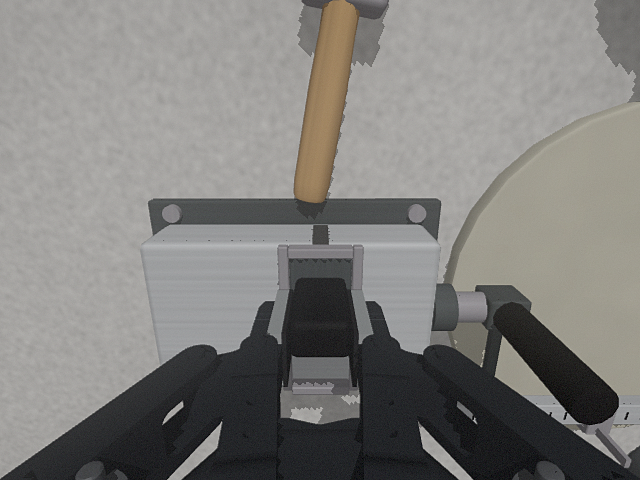

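The crop shows the grip carried most of the way to the robot-side end, with the brush handle well below. The wrist view shows the grip at (320,305) just short of the frame end at row 258. I need to check the actual travel.

```bash
cat > e.py <<'E'
from h import *
p=shot("wrist");C=cloud(p);ex=np.array([.915,.4035]);ey=np.array([-.4035,.915])
L0=np.array([.5700,-.0353]);G=(C[...,:2]-L0);X=G@ex;Y=G@ey;Z=C[...,2]
m=(Z>.088)&(Z<.099)&(abs(Y)<.008)&(X<0)&(X>-.07)
print("top face x range",np.percentile(X[m],[1,50,99]),m.sum())
# height profile along x on the slot midline
for x in np.arange(-.066,-.02,.002):
    k=(abs(X-x)<.001)&(abs(Y)<.008);print(round(x,3),k.sum(),np.round(np.percentile(Z[k],[5,50,95]),3) if k.sum() else "", np.median(p["img"][k],0) if k.sum() else "")
E
python3 e.py
```

```text
top face x range [-0.04103957 -0.03565565 -0.02567851] 1795
-0.066 84 [0.007 0.009 0.01 ] [63. 63. 61.]
-0.064 84 [0.007 0.009 0.01 ] [63. 63. 61.]
-0.062 101 [0.008 0.009 0.01 ] [62. 63. 62.]
-0.06 93 [0.008 0.009 0.01 ] [71. 74. 74.]
-0.058 94 [0.008 0.009 0.01 ] [73. 76. 75.]
-0.056 354 [0.008 0.032 0.045] [71. 71. 70.]
-0.054 695 [0.009 0.042 0.054] [133. 133. 134.]
-0.052 158 [0.053 0.054 0.162] [127. 125. 128.]
-0.05 106 [0.053 0.054 0.159] [126. 124. 127.]
-0.048 128 [0.051 0.052 0.053] [69. 72. 73.]
-0.046 129 [0.051 0.052 0.053] [72. 74. 75.]
-0.044 1583 [0.052 0.151 0.156] [34. 36. 39.]
-0.042 2978 [0.077 0.148 0.155] [35. 36. 39.]
-0.04 1971 [0.052 0.078 0.094] [37. 37. 38.]
-0.038 255 [0.093 0.094 0.095] [36. 35. 36.]
-0.036 196 [0.094 0.095 0.095] [32. 32. 33.]
-0.034 206 [0.094 0.095 0.096] [32. 31. 32.]
-0.032 185 [0.094 0.095 0.096] [31. 31. 31.]
-0.03 189 [0.094 0.095 0.095] [31. 30. 31.]
-0.028 166 [0.094 0.095 0.095] [31.  29.5 31. ]
-0.026 93 [0.093 0.094 0.095] [23. 23. 23.]
-0.024 1 [0.093 0.093 0.093] [14. 13. 17.]
-0.022 0
```

The grip's base slab now touches the frame end bar at x = -0.049 m. The grip sits 20 mm past the rod's centre line, and the arm was blocked at 26 N. So the lock is at its stop, having started about 7 mm into its travel. Now release and rise.

```bash
python3 -m creep '[[0,0,0,0,0.8],[0,0,0,0,0.8],[0,0,0,0,0.8],[0,0,0,0,0.8],[0,0,0,0,0.8],[0,0,-3,0,0.8],[0,0,-6,0,0.8],[0,0,-9,0,0.8],[0,0,-9,0,0.8],[0,0,-9,0,0.8]]'
cat > f.py <<'E'
from h import *
p=shot("wrist");C=cloud(p);s=p["st"];ex=np.array([.915,.4035]);ey=np.array([-.4035,.915])
for k,r,lo,hi in[("lock",(.54,-.0485),.088,.1),("rod",(.5177,.051),.098,.112),("fin",(.57,.163),.04,.058)]:
    m=(np.linalg.norm(C[...,:2]-np.array(r),axis=-1)<.035)&(C[...,2]>lo)&(C[...,2]<hi)
    q=C[m]
    if len(q):
        c=cv2.minAreaRect(q[:,:2].astype(np.float32)*1000);d=np.array(c[0])/1000-s["eef_pos"][:2]
        print(k,len(q),c,"tool shift x,y cm",-d@ex*100,d@ey*100)
G=C[...,:2]-[.57,-.0353];X=G@ex;Y=G@ey
for x in np.arange(-.06,-.01,.002):
    k=(abs(X-x)<.001)&(abs(Y)<.008);print(round(x,3),k.sum(),np.round(np.percentile(C[...,2][k],[5,50,95]),3) if k.sum() else "")
save(p,"w3.png")
E
python3 f.py
```

```text
clock: 7.35
eef_pos: [0.5381, -0.0509, 0.1567]
tcp_rot: [-0.206, 0.979, -0.001, 0.002]
wrist_force: [-0.4, -0.3, -0.2]
width: 0.799
grasp_force: 0.0
lock 940 ((539.7039184570312, -48.81339645385742), (15.828743934631348, 23.43173599243164), 23.865861892700195) tool shift x,y cm -0.22853646475927292 0.12266548649549482
rod 750 ((517.92041015625, 50.32225799560547), (17.935102462768555, 17.42523193359375), 37.812557220458984) tool shift x,y cm -2.2354691122736177 10.072542428557874
fin 56 ((570.176025390625, 161.5828399658203), (3.0949978828430176, 5.195943355560303), 84.9601821899414) tool shift x,y cm -11.506222388717093 18.144371604125503
-0.06 55 [0.008 0.009 0.01 ]
-0.058 45 [0.008 0.008 0.009]
-0.056 140 [0.008 0.03  0.045]
-0.054 234 [0.008 0.043 0.054]
-0.052 67 [0.053 0.054 0.055]
-0.05 36 [0.051 0.053 0.054]
-0.048 60 [0.05  0.052 0.062]
-0.046 2512 [0.235 0.241 0.247]
-0.044 1869 [0.23  0.238 0.246]
-0.042 60 [0.05  0.052 0.08 ]
-0.04 543 [0.052 0.077 0.094]
-0.038 87 [0.093 0.095 0.095]
-0.036 76 [0.094 0.095 0.096]
-0.034 79 [0.094 0.095 0.096]
-0.032 76 [0.094 0.095 0.095]
-0.03 77 [0.094 0.095 0.096]
-0.028 74 [0.093 0.095 0.096]
-0.026 45 [0.093 0.094 0.095]
-0.024 0 
-0.022 0 
-0.02 0 
-0.018 0 
-0.016 0 
-0.014 0 
-0.012 0
```

View pics/w3.png

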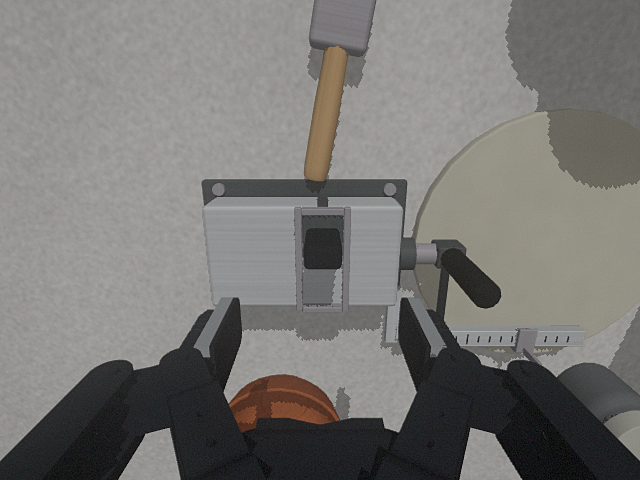

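Lock is at its stop and stayed there after release: grip top at (322,245), frame end at row 210. Now go to the rod post, whose top is at (483,293).

```bash
python3 -m creep '[[-0.8,3.5,0,0,0.8],[-1.6,7,0,0,0.8],[-2.24,10.07,0,0,0.8],[-2.24,10.07,0,0,0.8],[-2.24,10.07,3,0,0.8],[-2.24,10.07,6,0,0.8],[-2.24,10.07,8.5,0,0.8],[-2.24,10.07,9.1,0,0.8],[-2.24,10.07,9.1,0,0.8],[-2.24,10.07,9.1,0,0],[-2.24,10.07,9.1,0,0],[-2.24,10.07,9.1,0,0],[-2.24,10.07,9.1,0,0],[-2.24,10.07,9.1,0,0],[-2.24,10.07,9.1,0,0],[-2.24,10.07,9.1,0,0],[-2.24,10.07,9.1,0,0],[-2.24,10.07,9.1,0,0]]' 60
```

```text
clock: 8.9
eef_pos: [0.5176, 0.0511, 0.065]
tcp_rot: [-0.206, 0.979, -0.0, 0.001]
wrist_force: [-1.5, 0.6, 6.1]
width: 0.191
grasp_force: 58.3
```

```bash
python3 -m creep '[[0,0.5,0,0,0],[0,1,0,0,0],[0,1.5,0,0,0],[0,2,0,0,0],[0,2.5,0,0,0],[0,3,0,0,0],[0,3.5,0,0,0],[0,4,0,0,0],[0,4.5,0,0,0],[0,5,0,0,0],[0,5.5,0,0,0],[0,6,0,0,0],[0,6.5,0,0,0],[0,6.8,0,0,0],[0,7,0,0,0],[0,7,0,0,0],[0,7,0,0,0]]'
cat > g.py <<'E'
from h import *
import sys
ex=np.array([.915,.4035]);ey=np.array([-.4035,.915])
for n in ["wrist","top","scene"]:
    p=shot(n);C=cloud(p);save(p,n+sys.argv[1]+".png")
    for g in["marker","pointer_tip"]:
        for r in outline_of(p,g)[:1]:
            q=C[r["pixels"]&(p["range_z"]>0)];
            print(n,g,round(r["conf"],2),r["centre"],np.round(np.percentile(q,[3,50,97],0),3).tolist())
    print(robot.state()["eef_pos"])
    d=C[...,:2]-[.5179,.0503];X=d@ex;Y=d@ey;Z=C[...,2]
    f=(Z>.040)&(Z<.056)&(X>.075)&(X<.105)&(Y>.05)&(Y<.11)
    print("fin Y",f.sum(),np.round(np.percentile(Y[f],[2,50,98]),4),"X",np.round(np.percentile(X[f],[2,50,98]),4) if f.sum() else "")
    for x in np.arange(.03,.085,.006):
        a=(Z>.028)&(Z<.038)&(abs(X-x)<.003)&(Y>.04)&(Y<.1)
        if a.sum(): print(" arm",round(x,3),a.sum(),np.round(np.percentile(Y[a],[5,50,95]),4))
E
python3 g.py 4
```

```text
clock: 10.32
eef_pos: [0.4901, 0.1133, 0.0649]
tcp_rot: [-0.207, 0.978, -0.002, 0.002]
wrist_force: [0.6, -8.3, 5.9]
width: 0.196
grasp_force: 59.0
wrist marker 0.71 [341.1, 399.2] [[0.553, 0.15, 0.027], [0.564, 0.158, 0.029], [0.574, 0.167, 0.037]]
wrist pointer_tip 0.64 [296.0, 284.4] [[0.482, 0.028, 0.032], [0.494, 0.104, 0.041], [0.529, 0.12, 0.106]]
[0.49012141 0.11322191 0.06490754]Traceback (most recent call last):
  File "g.py", line 13, in <module>
    print("fin Y",f.sum(),np.round(np.percentile(Y[f],[2,50,98]),4),"X",np.round(np.percentile(X[f],[2,50,98]),4) if f.sum() else "")
                                   ~~~~~~~~~~~~~^^^^^^^^^^^^^^^^
    return _quantile_unchecked(
        a, q, axis, out, overwrite_input, method, keepdims, weights)
    return _ureduce(a,
                    func=_quantile_ureduce_func,
    ...<5 lines>...
                    overwrite_input=overwrite_input,
                    method=method)
    r = func(a, **kwargs)
    result = _quantile(arr,
                       quantiles=q,
    ...<2 lines>...
                       out=out,
                       weights=wgt)
    slices_having_nans = np.isnan(arr[-1, ...])
                                  ~~~^^^^^^^^^
IndexError: index -1 is out of bounds for axis 0 with size 0
```

```bash
sed -i 's/    print("fin Y"/    if f.sum(): print("fin Y"/' g.py; python3 g.py 4
python3 - <<'E'
import cv2,numpy as np
w=cv2.imread("pics/wrist4.png")[300:480,220:440];t=cv2.imread("pics/top4.png")[200:290,210:320];s=cv2.imread("pics/scene4.png")[220:340,320:440]
w=cv2.resize(w,(480,393),interpolation=2);t=cv2.resize(t,(320,262),interpolation=2);s=cv2.resize(s,(320,320),interpolation=2)
o=np.zeros((590,800,3),np.uint8);o[:393,:480]=w;o[:262,480:]=t;o[265:585,480:]=s;cv2.imwrite("pics/m4.png",o)
E
```

```text
wrist marker 0.71 [341.1, 398.5] [[0.553, 0.149, 0.027], [0.564, 0.158, 0.029], [0.574, 0.167, 0.037]]
wrist pointer_tip 0.9 [295.8, 282.6] [[0.482, 0.028, 0.032], [0.494, 0.103, 0.041], [0.529, 0.119, 0.106]]
[0.49013858 0.11320682 0.06491016]
fin Y 1 [0.0806 0.0806 0.0806] X [0.0903 0.0903 0.0903]
 arm 0.066 12 [0.066  0.0689 0.0706]
 arm 0.072 76 [0.0674 0.0707 0.0815]
 arm 0.078 158 [0.0674 0.0785 0.0853]
 arm 0.084 154 [0.0686 0.0798 0.0861]
top marker 0.63 [250.7, 230.3] [[0.566, 0.158, 0.027], [0.568, 0.163, 0.03], [0.572, 0.17, 0.054]]
top pointer_tip 0.53 [325.3, 260.4] [[0.511, 0.029, 0.036], [0.52, 0.041, 0.041], [0.53, 0.054, 0.045]]
[0.49014359 0.11319329 0.06489818]
fin Y 13 [0.0826 0.084  0.0856] X [0.0894 0.0923 0.0953]
 arm 0.078 6 [0.0452 0.05   0.0544]
 arm 0.084 12 [0.0446 0.0727 0.0818]
scene marker 0.77 [381.8, 307.0] [[0.55, 0.151, 0.016], [0.568, 0.163, 0.028], [0.575, 0.171, 0.051]]
scene pointer_tip 0.89 [375.7, 250.4] [[0.489, 0.033, 0.029], [0.502, 0.106, 0.04], [0.538, 0.134, 0.105]]
[0.49014982 0.11318957 0.06491042]
fin Y 16 [0.0811 0.0824 0.084 ] X [0.0903 0.0958 0.0975]
 arm 0.03 13 [0.0665 0.069  0.0714]
 arm 0.036 13 [0.0667 0.0698 0.0718]
 arm 0.042 14 [0.0664 0.0689 0.0718]
 arm 0.048 12 [0.0663 0.0686 0.0712]
 arm 0.054 14 [0.0665 0.0694 0.0715]
 arm 0.06 12 [0.0668 0.069  0.0714]
 arm 0.066 15 [0.0666 0.069  0.0715]
 arm 0.072 15 [0.0665 0.0701 0.0865]
 arm 0.078 24 [0.0684 0.0781 0.0897]
 arm 0.084 24 [0.068  0.0822 0.0891]
```

View pics/m4.png

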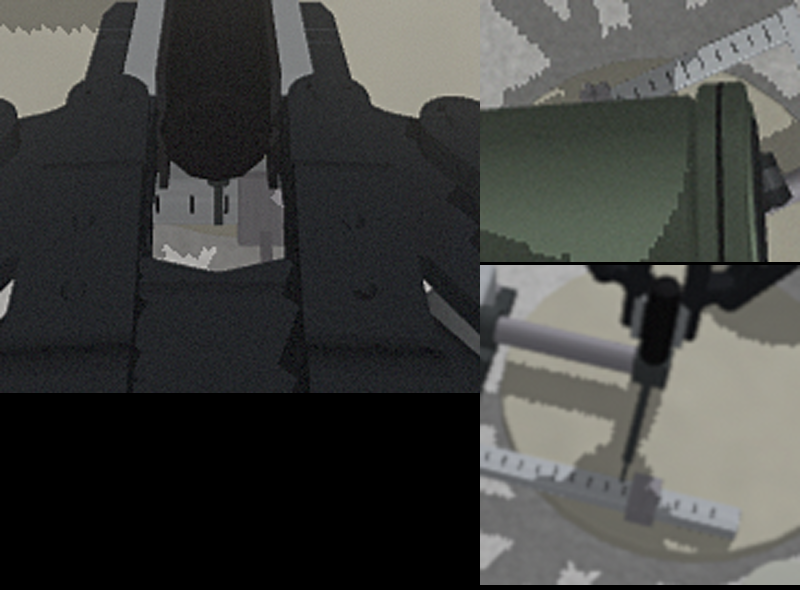

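The mosaic shows the pointer at crop x = 218 and the fin at about 265 in the wrist view. In the scene crop the pointer is at (627,478), left of the fin clip at (645,500). That leaves roughly 12 mm to go, so I'll pull 11 mm more and recheck. The scene camera looks almost straight along gauge -x at the fin.

```bash
python3 -m creep '[[0,0.3,0,0,0],[0,0.6,0,0,0],[0,0.9,0,0,0],[0,1.1,0,0,0],[0,1.1,0,0,0],[0,1.1,0,0,0],[0,1.1,0,0,0]]'; python3 g.py 5
python3 - <<'E'
import cv2,numpy as np
w=cv2.imread("pics/wrist5.png")[370:430,270:370];s=cv2.imread("pics/scene5.png")[280:335,350:420]
w=cv2.resize(w,(800,480)[:2],interpolation=2)[:,200:600];s=cv2.resize(s,(400,314),interpolation=2)
o=np.zeros((480,800,3),np.uint8);o[:,:400]=w;o[:314,400:]=s;cv2.imwrite("pics/m5.png",o)
E
```

```text
clock: 11.5
eef_pos: [0.4857, 0.1232, 0.0649]
tcp_rot: [-0.207, 0.978, -0.002, 0.002]
wrist_force: [1.5, -8.6, 6.6]
width: 0.198
grasp_force: 59.0
wrist marker 0.79 [324.9, 402.2] [[0.551, 0.151, 0.028], [0.564, 0.161, 0.029], [0.574, 0.169, 0.038]]
wrist pointer_tip 0.86 [290.0, 283.2] [[0.477, 0.027, 0.032], [0.491, 0.108, 0.041], [0.529, 0.129, 0.106]]
[0.48576319 0.12310397 0.06490847]
fin Y 16 [0.0808 0.0819 0.0831] X [0.0903 0.0912 0.0927]
 arm 0.066 11 [0.0768 0.0795 0.0815]
 arm 0.072 74 [0.0756 0.0801 0.088 ]
 arm 0.078 180 [0.0752 0.0819 0.0888]
 arm 0.084 161 [0.0751 0.0826 0.0888]
top pointer_tip 0.56 [322.4, 260.9] [[0.506, 0.029, 0.016], [0.517, 0.048, 0.04], [0.53, 0.067, 0.044]]
[0.48574856 0.12311217 0.06490025]
fin Y 13 [0.0825 0.0837 0.0856] X [0.0894 0.0919 0.095 ]
 arm 0.078 10 [0.0463 0.0652 0.0807]
 arm 0.084 36 [0.0544 0.0814 0.0912]
scene marker 0.61 [381.1, 305.9] [[0.552, 0.153, 0.018], [0.569, 0.163, 0.028], [0.575, 0.17, 0.051]]
scene pointer_tip 0.61 [380.9, 250.6] [[0.484, 0.033, 0.027], [0.501, 0.114, 0.039], [0.538, 0.146, 0.105]]
[0.48575595 0.12308948 0.06489427]
fin Y 16 [0.0811 0.0823 0.0838] X [0.091  0.095  0.0967]
 arm 0.03 13 [0.077  0.0798 0.0825]
 arm 0.036 13 [0.0773 0.0801 0.0825]
 arm 0.042 14 [0.0774 0.0799 0.0824]
 arm 0.048 13 [0.0771 0.0794 0.0821]
 arm 0.054 12 [0.077  0.0799 0.0822]
 arm 0.06 16 [0.0771 0.0799 0.0823]
 arm 0.066 15 [0.077  0.0797 0.0824]
 arm 0.072 14 [0.0782 0.0806 0.0883]
 arm 0.078 24 [0.076  0.0812 0.0894]
 arm 0.084 19 [0.076  0.0792 0.0882]
```

View pics/m5.png

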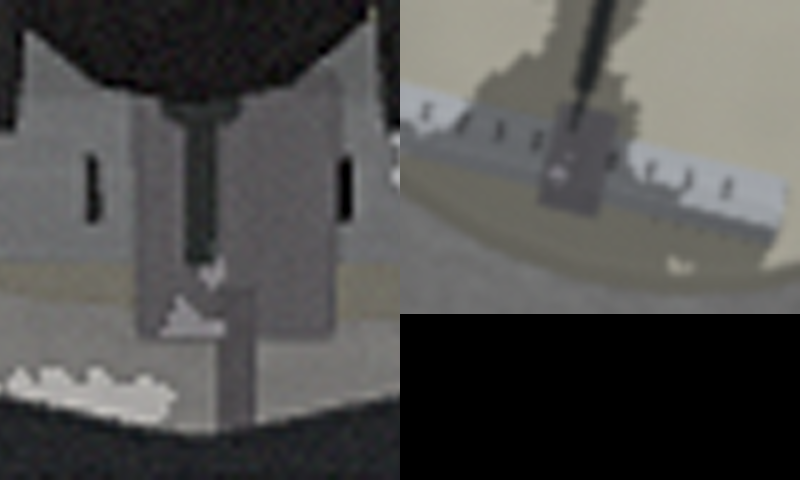

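In the wrist crop the pointer tip is at crop x = 200 (image column 320) and the fin at 237 (column 324.6). About 2.6 mm remain, and the depth data from both cameras give 2.4 to 2.5 mm.

```bash
python3 -m creep '[[0,0.13,0,0,0],[0,0.26,0,0,0],[0,0.26,0,0,0],[0,0.26,0,0,0],[0,0.26,0,0,0],[0,0.26,0,0,0]]'; python3 g.py 6 | grep -v "marker\|tip"
python3 - <<'E'
import cv2,numpy as np
w=cv2.imread("pics/wrist6.png")[370:430,270:370];s=cv2.imread("pics/scene6.png")[280:335,350:420]
w=cv2.resize(w,(800,480)[:2],interpolation=2)[:,200:600];s=cv2.resize(s,(400,314),interpolation=2)
o=np.zeros((480,800,3),np.uint8);o[:,:400]=w;o[:314,400:]=s;cv2.imwrite("pics/m6.png",o)
E
```

```text
clock: 12.45
eef_pos: [0.4847, 0.1254, 0.0649]
tcp_rot: [-0.206, 0.978, -0.002, 0.002]
wrist_force: [1.0, -8.6, 6.2]
width: 0.192
grasp_force: 59.0
[0.48474189 0.12544345 0.06491591]
fin Y 19 [0.0808 0.082  0.0832] X [0.0905 0.0915 0.0922]
 arm 0.066 16 [0.079  0.0825 0.0843]
 arm 0.072 68 [0.0752 0.082  0.0887]
 arm 0.078 185 [0.0752 0.082  0.0887]
 arm 0.084 150 [0.0751 0.0826 0.0891]
[0.48473769 0.12543149 0.06490618]
fin Y 14 [0.0825 0.0836 0.0853] X [0.083  0.0918 0.095 ]
 arm 0.078 11 [0.0606 0.0793 0.0838]
 arm 0.084 33 [0.0434 0.0824 0.0913]
[0.48473188 0.12544498 0.06491659]
fin Y 16 [0.0811 0.0823 0.0838] X [0.0907 0.0954 0.0971]
 arm 0.03 11 [0.0796 0.0827 0.0848]
 arm 0.036 12 [0.0796 0.0822 0.0849]
 arm 0.042 14 [0.0799 0.0825 0.085 ]
 arm 0.048 13 [0.08   0.0823 0.085 ]
 arm 0.054 14 [0.0796 0.0817 0.0846]
 arm 0.06 12 [0.0796 0.0825 0.0849]
 arm 0.066 20 [0.0797 0.0824 0.085 ]
 arm 0.072 9 [0.0797 0.0825 0.0875]
 arm 0.078 28 [0.0754 0.0813 0.0886]
 arm 0.084 19 [0.0756 0.0849 0.0892]
```

View pics/m6.png

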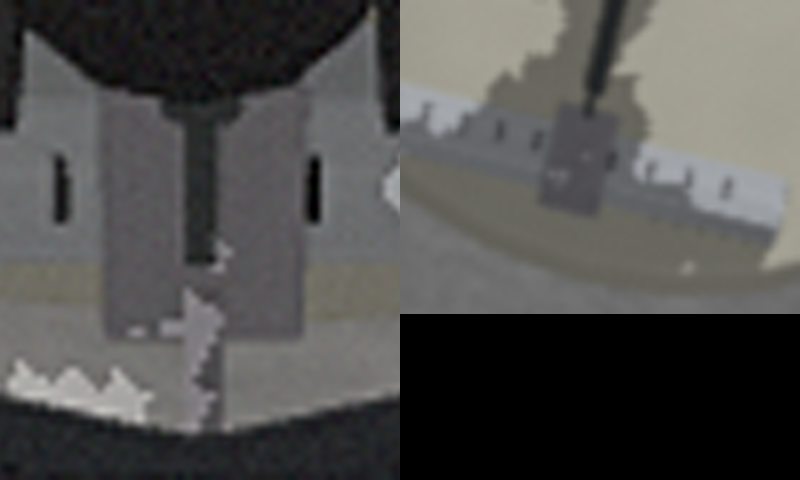

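The pointer tip (crop x = 200) now lines up with the fin (about 204), which is within roughly 0.3 mm. Depth data from both cameras agree, and the grip is steady at 59 N. Handing in.

```bash
python3 -c "
from rig import robot
print(robot.hand_in())"
```

```text
the job is handed in; nothing more can be done
None
```

The job is handed in: the lock is at its far end stop, and the gripper is holding the rod with its pointer on the fin, about 0.3 mm off by the cameras; the arm was never moved near the bowl, jar or brush, though I did not re-measure them at the end.

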